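Set the bench supply to mid-scale and switch on its output

TASK

Set the bench voltage supply: with a fingertip push the arms of its three-armed dial round, gently and without gripping it, until the white index line on the dial's pointer lines up with the middle one of the five long scale lines. Then, with the dial set, press the small flat button on the supply's deck all the way down and let it go, to switch the output on. Leave the mushroom-shaped stop button and the jar, bottle and multimeter standing about as they are.

Things in the scene. Friction and masses are not known exactly. Their poses are not given: they have to be found in the camera images.
- supply: Bench voltage supply: heavy mid-grey steel case that cannot move, 240 (x) x 340 (y) x 160 mm high, with a flat deck on top. Origin: centre of its underside; x points from its front (meter window, robot side) to its rear, y left, z up. On the deck at x = 0, y = +55 mm is a fixed aluminium scale plate, radius 98, 2 mm thick, with the dial at its centre; two buttons stand at y = -110 mm.
- dial_axis (a point): Point on the dial's vertical axis, 30 mm above the deck. Black dial: hub radius 23 mm, up to 46 mm above the deck; three straight arms 120 deg apart, 16 mm wide, with rounded ends (radius 10) reaching 56 mm from the axis, lying 15 to 39 mm above the deck. The pointer is under one arm. Turns stiffly (0.13 N m: 3 N of push at 45 mm radius), no spring, stays where it is left.
- dial (a joint): Dial angle, rad, growing clockwise seen from above, 0 at the first long scale line to 4.887 at the last (stops there). 24 divisions of 0.2036 rad, every sixth line long; the middle long line is at 2.443 and the dial starts below it. The pointer and its arm lie (2.443 - this value) rad anticlockwise from the supply's x axis; the other arms 120 deg to either side.
- index_tip (a point): Outer tip of the pointer, the end of the white index line: 72 mm from the dial's axis, 11 mm above the deck. The pointer is a flat black blade 14 mm wide and 3 mm thick that sticks out 16 mm beyond the end of its arm.
- target_line (a point): Middle of the middle long scale line, engraved on the plate from 73 to 95 mm from the dial's axis, straight towards the supply's rear (+x) from the axis; 3 mm above the deck. Long lines are 22 mm long and 3.6 mm wide, short ones 10 mm and 1.8 mm.
- output_top (a point): Centre of the top of the flat round output button: black, radius 13 mm, in a steel housing on the deck at the supply's x = -62, y = -110 mm (the nearer of the two buttons). Pressed straight down.
- output (a joint): How far the output button is pressed, m: 0 up, 0.006 fully down (about 5 N); a spring returns it.
- stop_top (a point): Top of the mushroom stop button: black, domed, radius 20 mm, 33 mm above the deck at the supply's x = +20, y = -110 mm (the farther of the two). Leave it alone.
- stop (a joint): How far the stop button is pressed, m: 0 up, 0.006 down; a spring returns it.
- fuse_jar: Small amber glass jar with a black cap, radius 17 mm, 42 mm high, standing loose on the deck near its rear right corner (behind the stop button). Origin: centre of its underside.
- wash_bottle: White wash bottle, radius 34 mm, 172 mm high with a bent spout, standing loose on the bench to the right of the supply. Origin: centre of its underside.
- multimeter: Grey handheld multimeter, 160 x 78 x 34 mm, lying loose on the bench to the left of the supply. Origin: centre of its underside.
Things that resemble listed ones, but are neither listed nor needed, are in the scene too. There is more than one size of the multimeter; the one meant has the size given above. Leave any yellow look-alike of the fuse_jar alone.

How it is judged:
By the outcome, as a careful person would: the job done as asked, in the order asked, and still so for the second after the job is handed in, with the robot touching nothing.
It also fails if it takes over 48 s, if anything falls off the work surface, if the arm or the gripper's body presses on something with over 40 N, if the wrist force passes 120 N, or if a joint passes its speed limit or range.

ROBOT

A 6-joint arm with a two-finger parallel gripper is mounted at the origin on the work surface. World frame = base frame: x ahead of the robot, y to its left, z up, the work surface at z = 0. Lengths are in m, angles in rad, forces in N, time in s.
With the tool pointing down it reaches from about 0.35 to 0.975 m from the base axis. Payload 17.4 kg.
Tool frame: the origin (TCP) lies on the centre line of the jaws, within the pads' length; the fingertips stand tip_reach ahead of it and the grasp point (between the pads) lies 6 mm ahead of it (tip_reach is the distance from the TCP to the fingertips, in m); z points along the fingers, x is the direction in which the jaws open and shut, and the axes are right-handed (so a half turn about z gives the same grasp; the last joint's range is limited). The gripper opens to 85 mm and grips with 20 to 120 N. Pads are 22 mm wide; open, the fingers measure 114 mm over their backs; the gripper's body (76 mm by 85 mm) begins 54 mm behind the grasp point. The pads swing forward as they close: fully open they stand 13 mm farther back than shut.
Start: joints at [1.09, 0.116, 1.442, -0, 1.584, -0.038], TCP at [0.289, 0.61, 0.256] pointing down, gripper open.
Joint ranges: [-2.83, 2.83], [-0.83, 2.19], [0.07, 2.5], [-1.14, 4.28], [0.01, 3], [-2.97, 2.97]. Speed limits (rad/s): [1.89, 1.89, 2.22, 3.14, 3.14, 3.14].

INTERFACE

Orientations are given as a rotation vector (axis times angle).
In Python, from station import * gives the robot as it stands.
- The arm moves only by the shell command python3 -m handwheel 'ROWS' [FORCE]. ROWS is text: rows parted by semicolons, each of 7 numbers parted by spaces: the shift along the tool's x, y, z in m, then the turn, a rotation vector about the tool's x, y, z in degrees, then the finger opening in m, from 0 to 0.0854. A call has 1 to 12 rows; each row is the pose to reach, as a shift and turn from the pose commanded when the call began, along the tool's axes at that moment; what a row does not reach only later rows make up. A row lasts 1/8 s, in which the tool goes at most 62.5 mm and 10.7 degrees, less where a joint would pass 70% of its speed; a pose out of reach is approached as far as the arm can. A call with a gripper value outside its range is refused whole. The fingers move at their own pace and stop on an object; FORCE is the grip in N (left out, the last holds). Time passes only in rows, so rows that repeat a pose let the fingers close. It gives the time, the measured TCP pose, the force and the opening at its end, in the units of the state.
- get_obs(): the state, without advancing time (a new reading comes with each control period).
- camera(name): name is "scene" or "top" or "wrist"; returns the picture (420x560x3 uint8, red, green, blue); there is no depth.
- get_calibration(name): a dict with "camera_matrix" (3x3 intrinsics, pixels), "world_from_camera" (4x4, takes a point from camera to world coordinates); the wrist camera has in their place "hand_eye" (4x4, takes a point from camera to tool coordinates, whose origin is the TCP and whose axes are the tool frame's). Camera axes: x right, y down, z forward; pixel columns grow to the right and rows downward; lengths in m; the calibration is good to about 2 mm. A picture is of the moment at which its call begins: read the wrist's pose just before it. get_calibration takes no time and is no camera call.
- job_done(): hands the job in, once; it reports no verdict.
Trained networks look in the newest picture that a camera, given by its name, has taken for a name from the list of things; names that differ only in an ending like _2 or _b are one class to them, and where a whole thing is asked for, a point or a joint stands for the part that bears it (a point fixed in the world has none). Each returns a list of dicts, best first, with "p" (0 to 1); they miss things now and then, are a little off and sometimes report something else, mostly with a low value. They report only what shows in the picture. A call takes as long as a camera call. They do not tell look-alikes from the thing itself.
- find_in(camera, target): "bbox" ([left, top, right, bottom] in pixels, round what is visible of it).
- masks_of(camera, target): "region" (420x560 bool, what is visible of it) and "bbox" ([left, top, right, bottom] in pixels, round what is visible of it).
- mark_of(camera, target): "uv" ([column, row] in pixels: a listed point, or the origin of a listed thing).
The state is a dict: "time": time; "qpos": joint angles; "joint_velocities": joint speeds; "effort": joint torques, N m; "position": TCP position; "tool_rot": TCP orientation; "ft_force": force on the tool from outside, world axes, zero at the start; "wrist_torque": the same for the moment, N m; "grip_width": finger opening in m.
Only numpy, scipy, OpenCV 4.12 (cv2) and the standard library are available. Lean on these libraries where they do the work, as an engineer would, in place of code of your own. Each camera call takes 0.05 s, during which the arm holds its last target.

## Working session

There is one attempt and no reset: what is moved stays moved. The work goes in short steps, Python scripts to look and compute and a shell command to move; the robot and the scene stay as the last step left them, time stands still between calls to the robot, and variables do not carry over. Pictures are saved under pics/ and viewed, and the job is handed in when it is done.

```bash
ls; mkdir -p pics; python3 - <<'E'
from station import *
import cv2
o=get_obs();print(o)
for n in("scene","top","wrist"):
    im=camera(n);cv2.imwrite(f"pics/a_{n}.png",im[:,:,::-1]);print(n,get_calibration(n))
E
```

```text
pics
{'time': 0.0, 'qpos': array([ 1.09019774e+00,  1.16487004e-01,  1.44230903e+00, -1.87351548e-05,
        1.58398321e+00, -3.78207083e-02]), 'joint_velocities': array([ 7.45367490e-04,  3.61004911e-04,  5.06284055e-05, -6.55359993e-04,
       -1.35401509e-03, -5.34926047e-04]), 'effort': array([ 1.74714049e-03, -7.31995654e+01, -6.32476473e+01,  6.48365994e-05,
        6.41293256e-03, -4.79978638e-06]), 'position': array([0.28915005, 0.60974168, 0.25553429]), 'tool_rot': array([ 2.65450110e+00,  1.67910091e+00, -1.59666469e-03]), 'ft_force': array([ 0.79559337, -0.22026663, -0.51255226]), 'wrist_torque': array([-0.03382779,  0.03822511,  0.0003579 ]), 'grip_width': 0.08530945691968926}
scene {'camera_matrix': array([[470.44382312,   0.        , 277.8957778 ],
       [  0.        , 470.44382312, 209.46299122],
       [  0.        ,   0.        ,   1.        ]]), 'world_from_camera': array([[ 0.74861132,  0.42554694, -0.50842   ,  1.16240976],
       [ 0.66300604, -0.47814992,  0.57601705, -0.49417286],
       [ 0.0020213 , -0.76829842, -0.64008863,  0.86028147],
       [ 0.       
[... 321 characters left out ...]
54, -0.00873156,  0.00326903,  0.13555567],
       [-0.00188267, -0.15430098, -0.9880221 ,  1.73104021],
       [ 0.        ,  0.        ,  0.        ,  1.        ]])}
wrist {'camera_matrix': array([[368.25444772,   0.        , 279.90822549],
       [  0.        , 368.25444772, 204.6906252 ],
       [  0.        ,   0.        ,   1.        ]]), 'hand_eye': array([[ 9.99999639e-01,  7.37277717e-04, -4.22719989e-04,
        -7.80161842e-05],
       [-6.03537410e-04,  9.66266175e-01,  2.57544783e-01,
        -6.53814746e-02],
       [ 5.98342056e-04, -2.57544435e-01,  9.66266271e-01,
        -1.16976631e-01],
       [ 0.00000000e+00,  0.00000000e+00,  0.00000000e+00,
         1.00000000e+00]])}
```

View pics/a_scene.png

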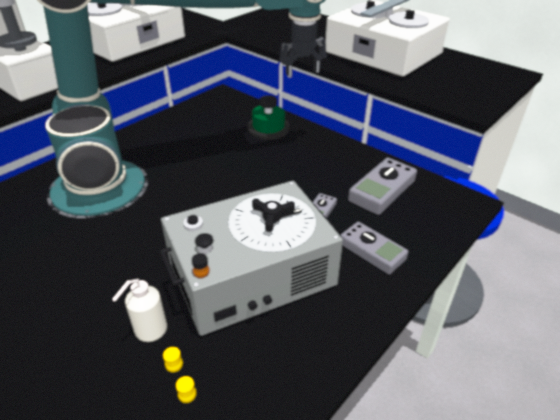

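View pics/a_top.png

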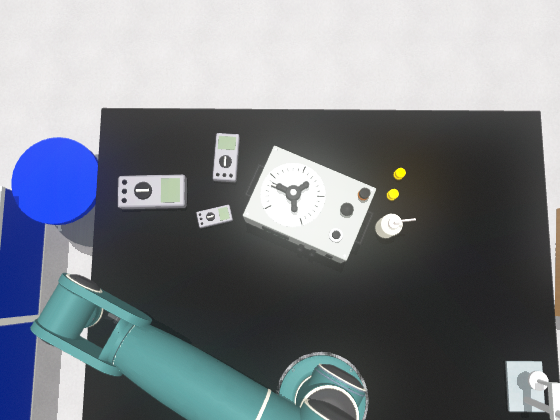

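View pics/a_wrist.png

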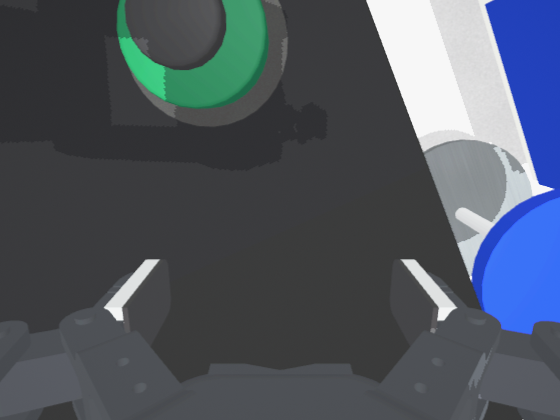

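```bash
cat > h.py <<'E'
from station import *
import numpy as np, cv2
from scipy.spatial.transform import Rotation as R
def cam_pose(n,o=None):
    c=get_calibration(n)
    if n!="wrist": return c["camera_matrix"],c["world_from_camera"]
    T=np.eye(4);T[:3,:3]=R.from_rotvec(o["tool_rot"]).as_matrix();T[:3,3]=o["position"]
    return c["camera_matrix"],T@c["hand_eye"]
def ray(n,uv,o=None):
    K,T=cam_pose(n,o);d=T[:3,:3]@np.linalg.solve(K,[uv[0],uv[1],1.]);return T[:3,3],d/np.linalg.norm(d)
def proj(n,p,o=None):
    K,T=cam_pose(n,o);q=K@(T[:3,:3].T@(np.asarray(p)-T[:3,3]));return q[:2]/q[2]
def atz(n,uv,z,o=None):
    c,d=ray(n,uv,o);return c+d*(z-c[2])/d[2]
def tri(rays):
    A=np.zeros((3,3));b=np.zeros(3)
    for c,d in rays:
        P=np.eye(3)-np.outer(d,d);A+=P;b+=P@c
    x=np.linalg.solve(A,b);return x,[float(np.linalg.norm((np.eye(3)-np.outer(d,d))@(x-c))) for c,d in rays]
E
python3 - <<'E'
import station
print([k for k in dir(station) if not k.startswith('_')], getattr(station,'tip_reach',None))
from h import *
im=cv2.imread('pics/a_top.png');cv2.imwrite('pics/b_top.png',cv2.resize(im[140:270,240:385],None,fx=5,fy=4.5,interpolation=3))
im=cv2.imread('pics/a_scene.png');cv2.imwrite('pics/b_scene.png',cv2.resize(im[180:335,155:345],None,fx=4,fy=3.8,interpolation=3))
for t in ["dial_axis","index_tip","target_line","output_top","stop_top","supply"]:
    r={}
    for n in("top","scene"):
        a=mark_of(n,t);r[n]=a
        print(t,n,[(np.round(x['uv'],1),round(x['p'],2)) for x in a[:3]])
    if r["top"] and r["scene"]:print(tri([ray(n,r[n][0]['uv']) for n in r]))
E
```

```text
['PlanningError', 'camera', 'find_in', 'get_calibration', 'get_obs', 'job_done', 'mark_of', 'masks_of', 'tip_reach'] 0.025
dial_axis top [(array([292. , 194.6]), 0.6)]
dial_axis scene [(array([271.8, 213. ]), 0.88)]
(array([0.62013441, 0.09831422, 0.18073022]), [0.0008829691579151826, 0.0008829691579149811])
index_tip top [(array([272.1, 180.2]), 0.87)]
index_tip scene [(array([303. , 210.3]), 0.98)]
(array([0.66358444, 0.15732627, 0.17610383]), [0.00021233830217789765, 0.0002123383021780558])
target_line top [(array([302.8, 168.4]), 0.93)]
target_line scene [(array([289., 244.]), 0.62)]
(array([0.70303474, 0.06401612, 0.1629924 ]), [0.0011561050682444075, 0.0011561050682445274])
output_top top [(array([334.4, 231.7]), 0.4)]
output_top scene [(array([372.3, 249. ]), 0.65), (array([191.1, 214.2]), 0.48), (array([200.5, 270. ]), 0.19)]
(array([0.68117848, 0.06143649, 0.17002126]), [0.19264464997526745, 0.19264464997526748])
stop_top top [(array([347.9, 206.6]), 0.53), (array([226.1, 157.6]), 0.3)]
stop_top scene [(array([203.1, 238.2]), 0.65)]
(array([ 0.58182802, -0.06702547,  0.19619052]), [0.0008564369406654057, 0.0008564369406653085])
supply top []
supply scene [(array([251.8, 278.1]), 0.86)]
```

View pics/b_top.png

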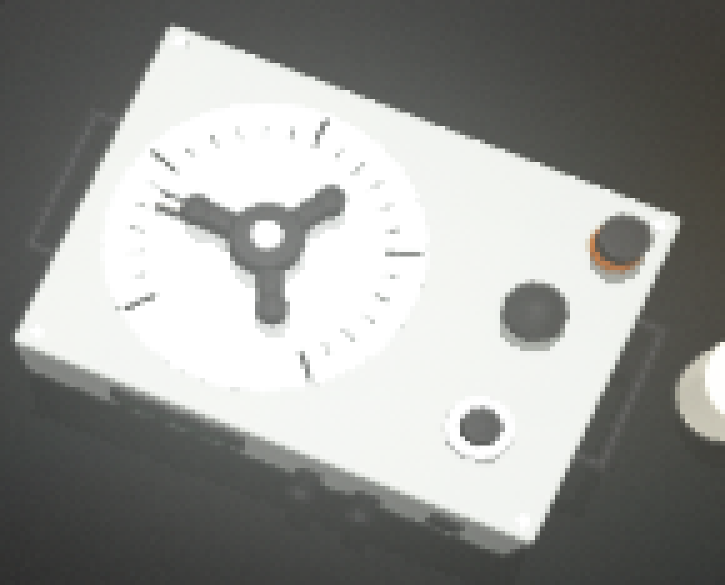

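View pics/b_scene.png

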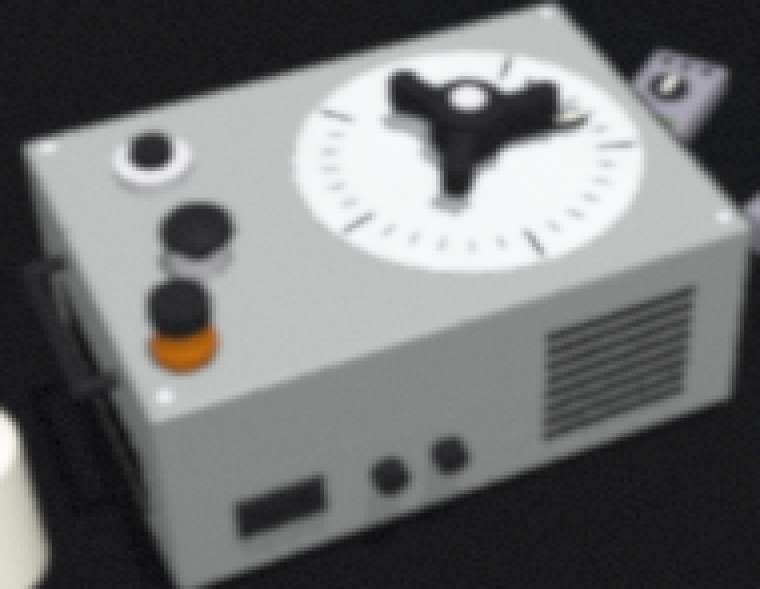

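```bash
python3 - <<'E'
from h import *
print('out',tri([ray('top',(334.4,231.7)),ray('scene',(191.1,214.2))]))
a=np.array([.6201,.0983]);t=np.array([.703,.0640]);i=np.array([.6636,.1573])
at=np.arctan2(*(t-a)[::-1]);ai=np.arctan2(*(i-a)[::-1])
print('yaw',np.degrees(at),'ptr ccw from x',np.degrees(ai-at),np.linalg.norm(t-a),np.linalg.norm(i-a))
s=np.array([.5818,-.067]); o=tri([ray('top',(334.4,231.7)),ray('scene',(191.1,214.2))])[0][:2]
d=s-o;print(np.degrees(np.arctan2(d[1],d[0])),np.linalg.norm(d))
# rigid fit 2D
P=np.array([[0,55],[84,55],[-62,-110],[20,-110]])/1e3;Q=np.array([a,t,o,s])
Pc=P-P.mean(0);Qc=Q-Q.mean(0)
th=np.arctan2((Pc[:,0]*Qc[:,1]-Pc[:,1]*Qc[:,0]).sum(),(Pc*Qc).sum());M=np.array([[np.cos(th),-np.sin(th)],[np.sin(th),np.cos(th)]])
print('yaw fit',np.degrees(th),'origin',Q.mean(0)-M@P.mean(0),'res mm',(Qc-Pc@M.T)*1e3)
E
```

```text
out (array([ 0.50551852, -0.02979753,  0.19466647]), [0.004316483197312493, 0.004316483197312415])
yaw -22.47739952906004 ptr ccw from x 76.07648823983753 0.08971566195486715 0.07330245562053156
-25.99848473491796 0.08486982748778925
yaw fit -21.928919600352646 origin [0.60313437 0.04580722] res mm [[-3.57445183  1.47214535]
 [ 1.40312683 -1.45754618]
 [ 0.97848552  3.28223535]
 [ 1.19283948 -3.29683453]]
```

The top view (5x/4.5x crop) shows the dial at about (265,235). The pointer's index line is at the left (170,205) and the middle long line is at the top (322,130), about 76° clockwise from it. The output button is the small one in a white ring at (480,427), the stop is at (535,312), and the amber jar is at (622,240). The yellow jars on the bench are decoys. Next I'll close the fingers and look from above.

```bash
python3 -m handwheel '-0.336 0.504 -0.144 0 0 10.6 0;-0.336 0.504 -0.144 0 0 10.6 0;-0.336 0.504 -0.144 0 0 10.6 0;-0.336 0.504 -0.144 0 0 10.6 0;-0.336 0.504 -0.144 0 0 10.6 0;-0.336 0.504 -0.144 0 0 10.6 0;-0.336 0.504 -0.144 0 0 10.6 0;-0.336 0.504 -0.144 0 0 10.6 0;-0.336 0.504 -0.144 0 0 10.6 0;-0.336 0.504 -0.144 0 0 10.6 0;-0.336 0.504 -0.144 0 0 10.6 0;-0.336 0.504 -0.144 0 0 10.6 0' 20
python3 - <<'E'
from h import *
o=get_obs();im=camera("wrist");cv2.imwrite("pics/c_wrist.png",im[:,:,::-1])
import pickle;pickle.dump(o,open('c.pkl','wb'))
print(o['time'],o['position'],o['tool_rot'],o['ft_force'],o['grip_width'],o['joint_velocities'].round(3))
for t in ["dial_axis","index_tip","target_line","output_top","stop_top"]:
    a=mark_of("wrist",t);print(t,[(np.round(x['uv'],1),round(x['p'],2)) for x in a[:3]])
E
```

```text
time: 2.25
position: [0.6006, 0.0904, 0.4001]
tool_rot: [-2.799, -1.426, 0.0]
ft_force: [-0.7, 0.6, 0.0]
grip_width: 0.0002
2.25 [0.60058397 0.09040313 0.40005106] [-2.79888404e+00 -1.42614205e+00  4.23336240e-04] [-0.72050903  0.62094941  0.01668353] 0.00016160203272892423 [ 0.025 -0.011  0.01   0.002  0.    -0.002]
dial_axis [(array([298.9, 195.8]), 0.57), (array([ 94.7, 241.8]), 0.48)]
index_tip [(array([375.4, 177.4]), 0.73)]
target_line [(array([316.9, 269.4]), 0.7)]
output_top [(array([141.3, 300.1]), 0.7), (array([105.6, 165.9]), 0.59)]
stop_top [(array([134.5, 254. ]), 0.8)]
```

View pics/c_wrist.png

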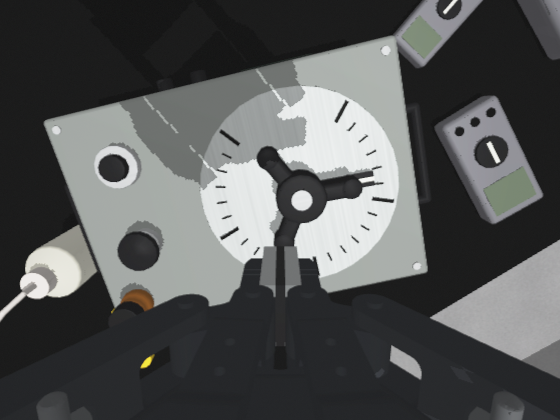

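```bash
python3 - <<'E'
from h import *
import pickle
from scipy.optimize import least_squares
o=pickle.load(open('c.pkl','rb'))
obs=[('top','ax',(292,194.6)),('scene','ax',(271.8,213)),('wrist','ax',(298.9,195.8)),
('top','ix',(272.1,180.2)),('scene','ix',(303,210.3)),('wrist','ix',(375.4,177.4)),
('top','tl',(302.8,168.4)),('scene','tl',(289,244)),
('top','ob',(334.4,231.7)),('scene','ob',(191.1,214.2)),('wrist','ob',(115,168)),
('top','st',(347.9,206.6)),('scene','st',(203.1,238.2)),('wrist','st',(138,249)),
# fixed screws seen / hub top
('wrist','hub',(301.5,200))]
def pts(p):
    x,y,yaw,phi,hb,zd=p;c,s=np.cos(yaw),np.sin(yaw)
    L=dict(ax=(0,.055,.03),ix=(.072*np.cos(phi),.055+.072*np.sin(phi),.011),tl=(.084,.055,.003),ob=(-.062,-.11,hb),st=(.02,-.11,.033),hub=(0,.055,.046))
    return {k:np.array([x+c*v[0]-s*v[1],y+s*v[0]+c*v[1],zd+v[2]]) for k,v in L.items()}
f=lambda p:np.concatenate([(proj(n,pts(p)[k],o)-uv)*(.5 if n=='wrist' else 1) for n,k,uv in obs])
r=least_squares(f,[.603,.046,-.39,1.33,.02,.16],loss='soft_l1')
print(r.x,np.degrees(r.x[2:4]))
for (n,k,_),e in zip(obs,f(r.x).reshape(-1,2)):print(n,k,e.round(1))
for k,v in pts(r.x).items():print(k,v.round(4))
E
python3 -c "
import cv2
im=cv2.imread('pics/c_wrist.png');cv2.imwrite('pics/c_crop.png',cv2.resize(im[80:300,80:440],None,fx=2.2,fy=2.2,interpolation=2))"
```

```text
[ 0.60156905  0.04775718 -0.41303923  1.50983809  0.03234545  0.15568795] [-23.66540473  86.50735034]
top ax [-0.1 -1.7]
scene ax [ 0.7 -0.9]
wrist ax [ 1.4 -0.1]
top ix [-1.6  3. ]
scene ix [-1.1  0.8]
wrist ix [-0.5  1.2]
top tl [0.1 1.4]
scene tl [-0.3  0.7]
top ob [0.4 2.8]
scene ob [1.5 0.7]
wrist ob [-3.1  0.3]
top st [-2.1  2.6]
scene st [ 1.  -0.2]
wrist st [-0.6  1.4]
wrist hub [ 0.6 -0.1]
ax [0.6236 0.0981 0.1857]
ix [0.6565 0.1622 0.1667]
tl [0.7006 0.0644 0.1587]
ob [ 0.5006 -0.0281  0.188 ]
st [ 0.5757 -0.061   0.1887]
hub [0.6236 0.0981 0.2017]
```

View pics/c_crop.png

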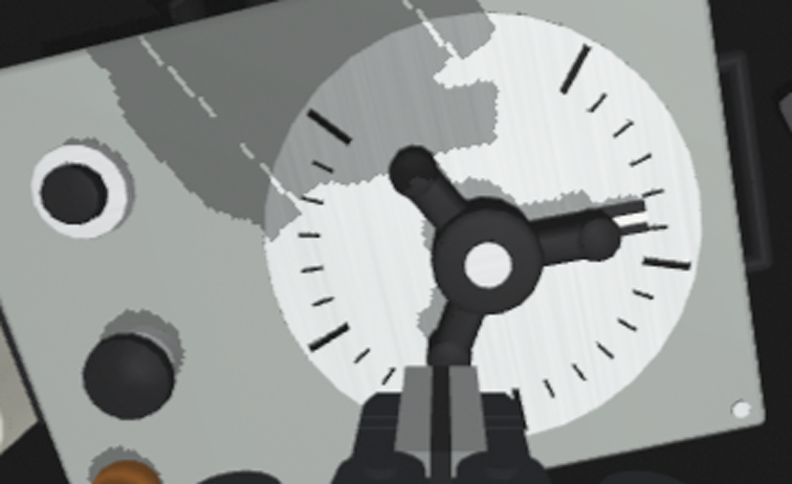

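```bash
python3 - <<'E'
from h import *
import pickle
from scipy.optimize import least_squares
o=pickle.load(open('c.pkl','rb'))
W=[(0,.095,(587,46)),(0,.073,(563,93)),(6,.073,(643,261)),(6,.095,(690,266)),(24,.095,(309,112)),(24,.073,(349,140)),(18,.095,(310,346)),(18,.073,(348,326))]
def f(p):
    x,y,yaw,z=p;e=[]
    for k,r,c in W:
        uv=np.array(c)/2.2+80
        a=yaw+2.443-k*.2036
        e.append(proj('wrist',[x+r*np.cos(a),y+r*np.sin(a),z],o)-uv)
    return np.concatenate(e)
r=least_squares(f,[.623,.098,-.41,.162]);print(r.x,np.degrees(r.x[2]),f(r.x).reshape(-1,2).round(1).tolist())
x,y,yaw,z=r.x
for c in [(631,219),(645,216)]:
    p=atz('wrist',np.array(c)/2.2+80,.171,o);d=p[:2]-[x,y];print('ptr',np.degrees(np.arctan2(d[1],d[0])-yaw),np.linalg.norm(d))
hub=atz('wrist',np.array((488,265))/2.2+80,.206,o);print('hub',hub)
for c,z in [((74,194),.18),((128,377),.193)]:
    print(atz('wrist',np.array(c)/2.2+80,z,o))
A=np.array([x,y]);c,s=np.cos(yaw),np.sin(yaw);M=np.array([[c,-s],[s,c]])
O=A-M@[0,.055];print('origin',O,'out',O+M@[-.062,-.11],'stop',O+M@[.02,-.11])
E
```

```text
[ 0.62276818  0.09750617 -0.40437037  0.16105356] -23.16871560754911 [[0.4, -0.2], [-0.4, -0.1], [-0.4, -0.2], [-0.1, 0.2], [-0.1, -0.6], [0.6, 0.8], [-0.2, 1.1], [0.2, -0.8]]
ptr 87.70202992283333 0.06495883631179017
ptr 87.87106511938852 0.07108922723273485
hub [0.62267824 0.09757258 0.206     ]
[ 0.5018068  -0.02797844  0.18      ]
[ 0.57576611 -0.05706648  0.193     ]
origin [0.60112898 0.0469419 ] out [ 0.50085086 -0.02979335] stop [ 0.57623759 -0.06205543]
```

```bash
python3 - <<'E'
from h import *
c=get_calibration('wrist');K=c['camera_matrix'];T=np.linalg.inv(c['hand_eye'])
for z in (.006,.012,.025,.038):
  for y in(-.011,.011):
    q=K@(T@[0.0065,y,z,1])[:3];print(z,y,q[:2]/q[2])
E
```

```text
0.006 -0.011 [298.39895761 262.4869146 ]
0.006 0.011 [297.60687928 316.64287851]
0.012 -0.011 [297.63683406 255.96305852]
0.012 0.011 [296.90651921 308.19944618]
0.025 -0.011 [296.18607826 243.54443939]
0.025 0.011 [295.56667557 292.04649917]
0.038 -0.011 [294.95789671 233.03107885]
0.038 0.011 [294.42551231 278.28881199]
```

```bash
python3 -m handwheel '0.057 -0.029 0.05 0 0 -10.3 0;0.057 -0.029 0.08 0 0 -10.3 0;0.057 -0.029 0.13 0 0 -10.3 0;0.057 -0.029 0.14 0 0 -10.3 0;0.057 -0.029 0.14 0 0 -10.3 0'
python3 - <<'E'
from h import *
o=get_obs();im=camera("wrist");cv2.imwrite("pics/d_wrist.png",im[:,:,::-1])
print(o['time'],o['position'],o['ft_force'])
E
```

```text
time: 3.18
position: [0.6107, 0.1536, 0.2614]
tool_rot: [2.659, 1.672, 0.001]
ft_force: [0.3, 0.5, 0.1]
grip_width: -0.0
3.175 [0.61073011 0.15358901 0.26140366] [0.30978198 0.51694254 0.07453858]
```

View pics/d_wrist.png

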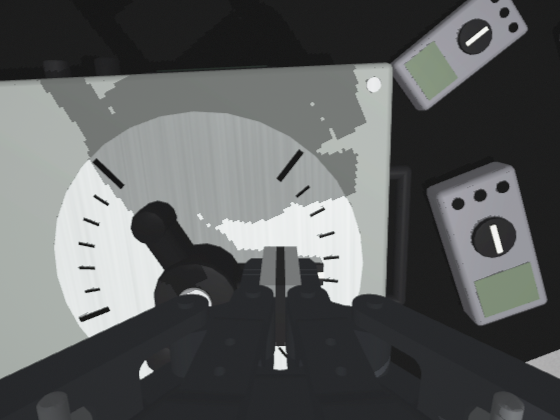

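The picture shows the closed fingertips at (281,250) over the gap before the pointer arm, clear of the arms at (155,220) and of the hub. I'll lower the fingers to a tip height of 22 mm above the deck and creep to contact.

```bash
python3 -m handwheel '0 0 0.03 0 0 0 0;0 0 0.054 0 0 0 0;0 0 0.054 0 0 0 0;0 0.008 0.054 0 0 0 0;0 0.012 0.054 0 0 0 0;0 0.014 0.054 0 0 0 0;0 0.014 0.054 0 0 0 0'
```

```text
time: 4.1
position: [0.6235, 0.1474, 0.2066]
tool_rot: [2.659, 1.672, 0.0]
ft_force: [-0.6, -1.2, 0.1]
grip_width: 0.0001
```

```bash
python3 - <<'E'
import numpy as np
p=np.array([.0452,-.0209])
for t in range(5,61,5):
    a=np.radians(t);M=np.array([[np.cos(a),-np.sin(a)],[np.sin(a),np.cos(a)]]);s=M@p-p
    print(f"{s[0]:.4f} {s[1]:.4f} 0 0 0 {t} 0;",end='')
E
```

```text
0.0016 0.0040 0 0 0 5 0;0.0029 0.0082 0 0 0 10 0;0.0039 0.0124 0 0 0 15 0;0.0044 0.0167 0 0 0 20 0;0.0046 0.0211 0 0 0 25 0;0.0044 0.0254 0 0 0 30 0;0.0038 0.0297 0 0 0 35 0;0.0029 0.0339 0 0 0 40 0;0.0015 0.0381 0 0 0 45 0;-0.0001 0.0421 0 0 0 50 0;-0.0022 0.0459 0 0 0 55 0;-0.0045 0.0496 0 0 0 60 0;
```

```bash
python3 -m handwheel '0.0016 0.004 0 0 0 5 0;0.0029 0.0082 0 0 0 10 0;0.0039 0.0124 0 0 0 15 0;0.0044 0.0167 0 0 0 20 0;0.0046 0.0211 0 0 0 25 0;0.0044 0.0254 0 0 0 30 0;0.0038 0.0297 0 0 0 35 0;0.0029 0.0339 0 0 0 40 0;0.0015 0.0381 0 0 0 45 0;0 0.0421 0 0 0 50 0;-0.0022 0.0459 0 0 0 55 0;-0.0045 0.0496 0 0 0 60 0'
python3 - <<'E'
from h import *
o=get_obs();print(o['time'],o['position'],o['tool_rot'],o['ft_force'],o['wrist_torque'])
for n in('wrist','top','scene'):
    im=camera(n);cv2.imwrite(f"pics/e_{n}.png",im[:,:,::-1])
E
python3 - <<'E'
import cv2,numpy as np
a=cv2.imread('pics/e_top.png')[140:270,240:385];b=cv2.imread('pics/e_scene.png')[180:290,155:345]
w=cv2.imread('pics/e_wrist.png')
a=cv2.resize(a,(390,300),interpolation=2);b=cv2.resize(b,(390,300),interpolation=2)
cv2.imwrite('pics/e_mix.png',np.vstack([np.hstack([a,b]),cv2.resize(w,(780,300))[:, :]])[:600])
E
```

```text
time: 5.6
position: [0.6663, 0.1225, 0.2066]
tool_rot: [-3.139, -0.115, -0.001]
ft_force: [1.6, 4.8, 1.0]
grip_width: -0.0
5.6 [0.66625512 0.12245216 0.20656279] [-3.13852120e+00 -1.14937073e-01 -1.30504609e-03] [1.63306923 4.77366351 1.02622723] [ 0.70354597 -0.29281179  0.0451029 ]
```

View pics/e_mix.png

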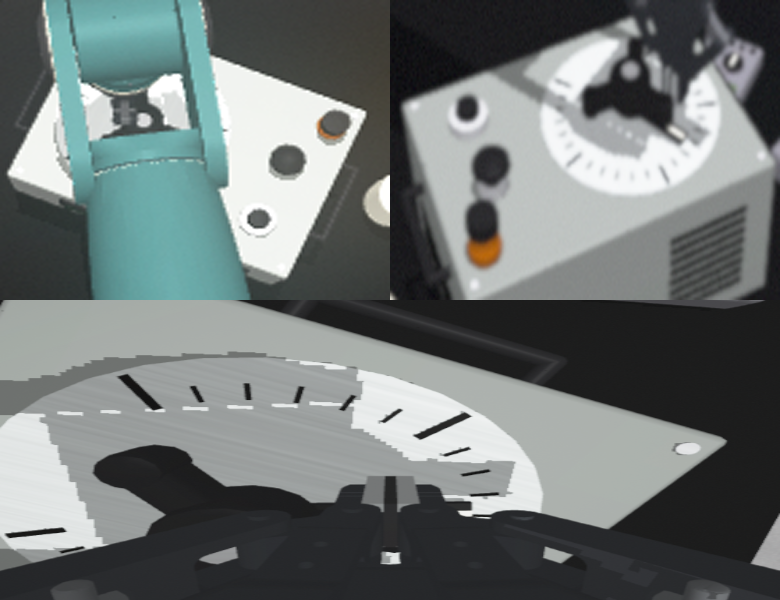

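```bash
python3 -m handwheel '0.0016 0.004 0 0 0 5 0;0.0029 0.0082 0 0 0 10 0;0.0039 0.0124 0 0 0 15 0;0.0044 0.0167 0 0 0 20 0;0.0045 0.0185 0 0 0 22 0;0.0045 0.0185 0 0 0 22 0'
python3 - <<'E'
from h import *
o=get_obs();print(o['time'],o['position'],o['tool_rot'],o['ft_force'])
import pickle;pickle.dump(o,open('f.pkl','wb'))
for n in('wrist','scene'):
    im=camera(n);cv2.imwrite(f"pics/f_{n}.png",im[:,:,::-1])
a=cv2.imread('pics/f_scene.png')[180:270,215:345];b=cv2.imread('pics/f_wrist.png')[40:260,200:520]
cv2.imwrite('pics/f_s.png',cv2.resize(a,(780,540),interpolation=2));cv2.imwrite('pics/f_w.png',cv2.resize(b,(800,550),interpolation=2))
print(mark_of('scene','index_tip')[:2])
E
```

```text
time: 6.5
position: [0.6719, 0.1038, 0.2064]
tool_rot: [3.105, -0.48, 0.0]
ft_force: [1.9, 2.1, 0.3]
grip_width: 0.0002
6.5 [0.67191167 0.10383746 0.2064162 ] [ 3.10469050e+00 -4.79573433e-01  3.02609071e-04] [1.856246   2.05254791 0.34062611]
[{'uv': [287.6, 236.1], 'p': 0.76}]
```

View pics/f_s.png

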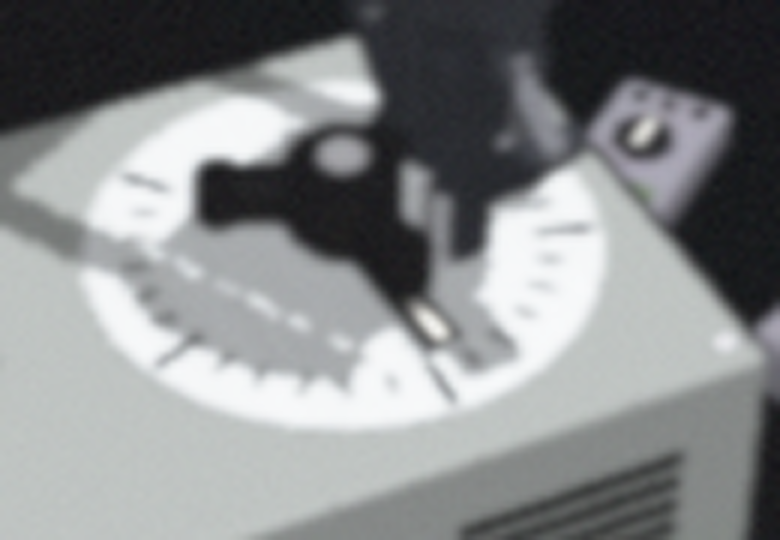

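View pics/f_w.png

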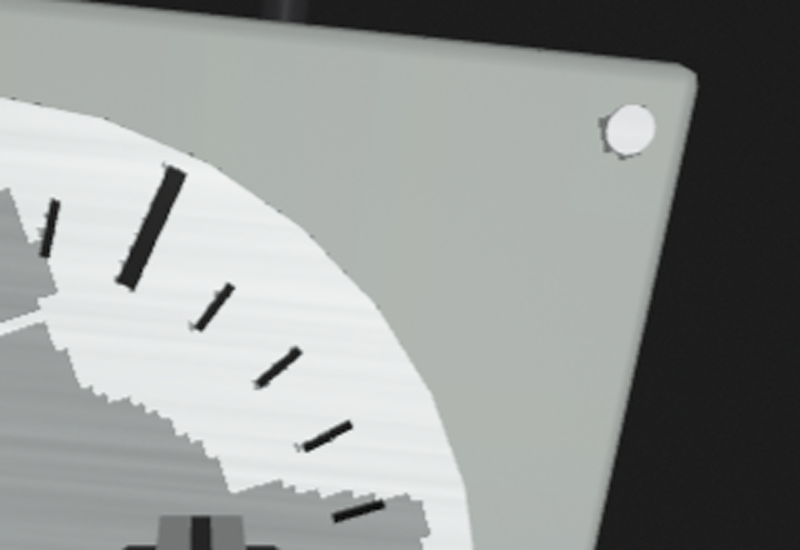

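```bash
python3 - <<'E'
from h import *
A=np.array([.6227,.0976]);yaw=-23.17
for c,z in [((415,305),.1715),((443,342),.1715),((437,370),.162),((455,402),.162)]:
    p=atz('scene',np.array([215+c[0]/6,180+c[1]/6]),z)[:2]-A;print(c,np.degrees(np.arctan2(p[1],p[0]))-yaw,np.linalg.norm(p))
o=__import__('pickle').load(open('f.pkl','rb'))
# consistency: screw & scale via wrist
for k,r,c in [(6,.095,(175,168)),(6,.073,(125,286))]:
    a=np.radians(yaw)+2.443-k*.2036;print(proj('wrist',[A[0]+r*np.cos(a),A[1]+r*np.sin(a),.161],o),200+c[0]/2.5,40+c[1]/2.5)
E
```

```text
(415, 305) 4.553601728527461 0.053594355114364604
(443, 342) 3.61733661690403 0.07538680805082018
(437, 370) 0.7180729896402802 0.07840061873237726
(455, 402) -0.2840484029224051 0.095716759377875
[271.40612664 106.71666232] 270.0 107.2
[250.027338   153.34274348] 250.0 154.4
```

```bash
python3 -m handwheel '0.0006 0.0012 0 0 0 1.5 0;0.001 0.0024 0 0 0 3 0;0.001 0.0024 0 0 0 3 0;0 -0.008 0 0 0 3 0;0 -0.011 -0.02 0 0 3 0;0 -0.011 -0.07 0 0 3 0;-0.008 0.02 -0.12 0 0 3 0;-0.015 0.041 -0.16 0 0 3 0;-0.015 0.041 -0.16 0 0 3 0;-0.015 0.041 -0.16 0 0 3 0'
cat > look.py <<'E'
from h import *
import sys,pickle
t=sys.argv[1]
o=get_obs();im=camera("wrist");cv2.imwrite(f"pics/{t}_wrist.png",im[:,:,::-1]);pickle.dump(o,open(t+'.pkl','wb'))
print(o['time'],o['position'],o['tool_rot'],o['ft_force'])
print([(m['uv'],m['p']) for m in mark_of('wrist','index_tip')[:2]],[(m['uv'],m['p']) for m in mark_of('wrist','target_line')[:2]])
E
python3 look.py g
```

```text
time: 7.9
position: [0.6452, 0.0695, 0.3666]
tool_rot: [-3.091, 0.564, -0.0]
ft_force: [0.4, -0.5, -0.6]
grip_width: -0.0
7.9 [0.64515621 0.06946855 0.36661105] [-3.09056949e+00  5.63548348e-01 -3.02829663e-04] [ 0.3751797  -0.52141079 -0.62760369]
[([328.6, 163.5], 0.55)] [([329.8, 163.3], 0.45)]
```

View pics/g_wrist.png

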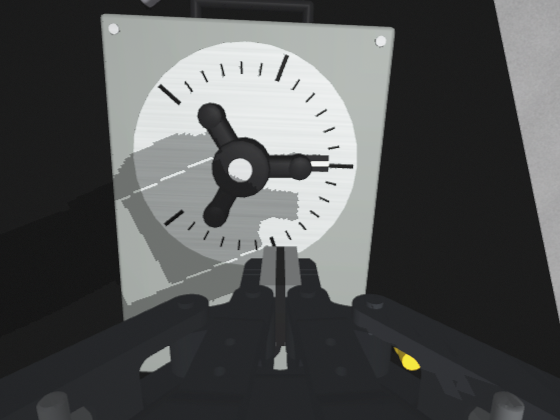

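```bash
python3 - <<'E'
import cv2
im=cv2.imread('pics/g_wrist.png');cv2.imwrite('pics/g_c.png',cv2.resize(im[135:195,285:365],None,fx=9,fy=9,interpolation=0))
E
```

```text
(no output)
```

View pics/g_c.png

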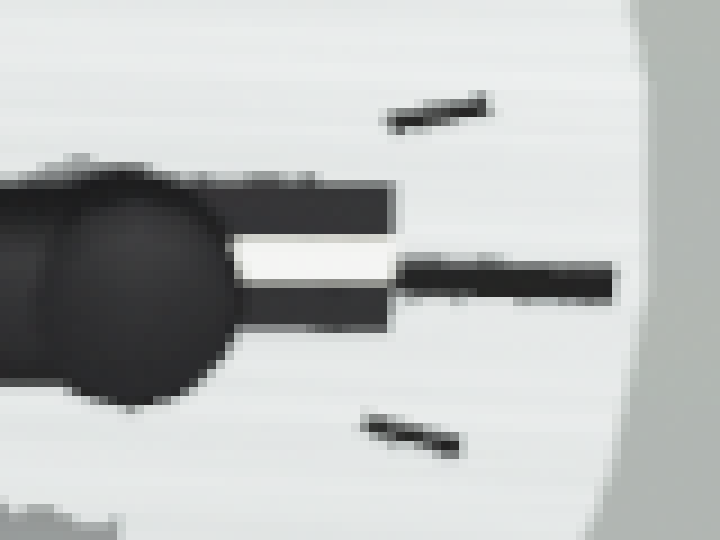

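```bash
python3 - <<'E'
from h import *
import pickle
o=pickle.load(open('g.pkl','rb'))
A=None
f=lambda c,z:atz('wrist',np.array([285+(c[0]-4)/9,135+(c[1]-4)/9]),z,o)[:2]
ang=lambda a,b:np.degrees(np.arctan2(*(b-a)[::-1]))
p=[f((245,259),.171),f((390,259),.171)];t=[f((405,275.5),.162),f((608,284),.162)]
l=[f((398,122),.162),f((482,104),.162)];m=[f((370,425),.162),f((455,446),.162)]
print('dirs ptr',ang(*p),'tgt',ang(*t),'nb',ang(*l),ang(*m))
for A in ([.6227,.0976],atz('wrist',(240,170.5),.206,o)[:2]):
    A=np.array(A);print(A,'tip',ang(A,p[1]),np.linalg.norm(p[1]-A),'tgt',ang(A,t[0]),ang(A,t[1]),np.linalg.norm(t[1]-A),'nb',ang(A,l[0]),ang(A,m[0]))
E
```

```text
dirs ptr -20.629373058569318 tgt -23.03862527958052 nb -8.515939668220485 -34.64106846022591
[0.6227 0.0976] tip -21.005057672055827 0.07150937983741082 tgt -23.287955576461197 -23.235318507923935 0.09415875439097772 nb -11.71098833494918 -35.03852355383421
[0.62265604 0.09689634] tip -20.464524443667262 0.07130136377873658 tgt -22.77437997798498 -22.83030528314869 0.0939238952654185 nb -11.169160610249033 -34.5678684604552
```

```bash
python3 - <<'E'
from h import *
o=get_obs();P=o['position'];A=np.array([.6227,.0976])
ax=lambda d:np.array([[np.cos(np.radians(d)),np.cos(np.radians(d-90))],[np.sin(np.radians(d)),np.sin(np.radians(d-90))]])
S=P[:2]-ax(-17.58)@[-.015,.041];C=S+ax(-17.58)@[.001,.0024]
print('S',S,'C',C, ax(-20.66).T@(C-A))
q=ax(-20.66).T@(C-A)
for d in (0,1.5,2.3):
    w=A+ax(-20.66-d)@q; print(d,(ax(-20.66).T@(w-P[:2])).round(4))
print(P)
E
```

```text
S [0.67190747 0.10423495] C [0.67213588 0.101645  ] [ 0.04482952 -0.02122692]
0 [ 0.0139 -0.0394]
1.5 [ 0.0144 -0.0382]
2.3 [ 0.0147 -0.0376]
[0.6452245  0.06968036 0.3650696 ]
```

```bash
python3 -m handwheel '0.0139 -0.053 0.05 0 0 0 0;0.0139 -0.053 0.11 0 0 0 0;0.0139 -0.053 0.16 0 0 0 0;0.0139 -0.053 0.16 0 0 0 0;0.0139 -0.044 0.16 0 0 0 0;0.0139 -0.041 0.16 0 0 0 0;0.0142 -0.0388 0.16 0 0 1.2 0;0.0147 -0.0376 0.16 0 0 2.3 0;0.0147 -0.0376 0.16 0 0 2.3 0'
python3 -m handwheel '0 -0.008 0 0 0 0 0;0 -0.011 -0.03 0 0 0 0;0 -0.011 -0.08 0 0 0 0;-0.008 0.02 -0.13 0 0 0 0;-0.015 0.041 -0.16 0 0 0 0;-0.015 0.041 -0.16 0 0 0 0;-0.015 0.041 -0.16 0 0 0 0'
python3 look.py h
python3 - <<'E'
import cv2
im=cv2.imread('pics/h_wrist.png');cv2.imwrite('pics/h_c.png',cv2.resize(im[135:195,285:365],None,fx=9,fy=9,interpolation=0))
E
```

```text
time: 9.18
position: [0.6724, 0.0993, 0.2069]
tool_rot: [-3.078, 0.626, -0.001]
ft_force: [1.6, 1.8, 2.0]
grip_width: -0.0001
time: 10.05
position: [0.6425, 0.0678, 0.3651]
tool_rot: [3.078, -0.625, -0.002]
ft_force: [-0.2, -0.5, -0.1]
grip_width: -0.0
10.05 [0.64254915 0.06778474 0.36509394] [ 3.07836648e+00 -6.25208868e-01 -2.10193318e-03] [-0.17518676 -0.50717776 -0.10499044]
[([331.4, 161.0], 0.79)] [([347.9, 163.9], 0.95)]
```

View pics/h_c.png

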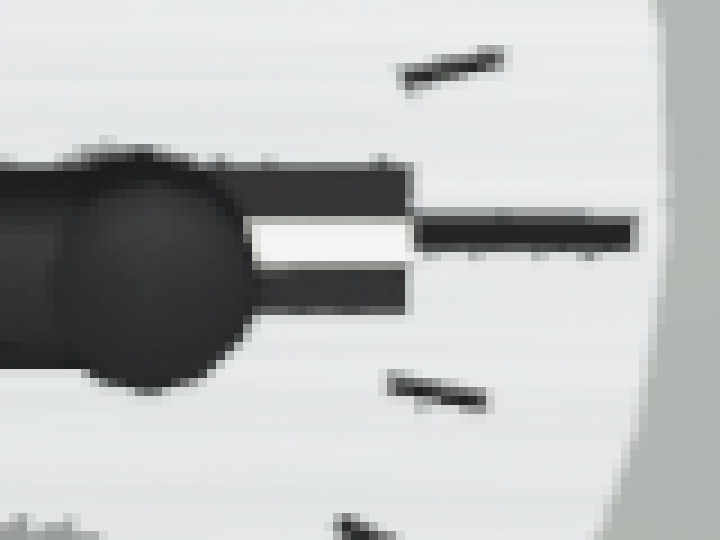

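```bash
python3 - <<'E'
from h import *
import pickle
o=pickle.load(open('h.pkl','rb'))
f=lambda c,z:atz('wrist',np.array([285+(c[0]-4)/9,135+(c[1]-4)/9]),z,o)[:2]
ang=lambda a,b:np.degrees(np.arctan2(*(b-a)[::-1]))
p=[f((262,243),.171),f((408,243),.171)];t=[f((418,234),.162),f((630,232),.162)]
print('dirs ptr',ang(*p),'tgt',ang(*t))
A=np.array([.6227,.0976])
for A in (A,A+[0,-.0007]):print('tip',ang(A,p[1]),np.linalg.norm(p[1]-A),'tgt',ang(A,t[0]),ang(A,t[1]))
E
```

```text
dirs ptr -22.910733899085027 tgt -22.36849832535476
tip -23.072523775555037 0.07164699120443963 tgt -23.41392661378528 -23.18654531308761
tip -22.555549053377277 0.07137556945222699 tgt -22.91331717193434 -22.794469614637578
```

The dial now agrees with the middle long line to about 0.3°. In the crop the white line at y≈243 meets the target line at y≈233, and the offset is parallax from the 9 mm height difference. Next is the output button.

```bash
python3 -m handwheel '-0.05 0.04 0 0 0 0 0;-0.092 0.09 0 0 0 0 0;-0.092 0.144 0.03 0 0 0 0;-0.092 0.144 0.09 0 0 0 0;-0.092 0.144 0.12 0 0 0 0;-0.092 0.144 0.12 0 0 0 0;-0.092 0.144 0.12 0 0 0 0'
python3 - <<'E'
from h import *
o=get_obs();print(o['time'],o['position'],o['ft_force'])
for n in('wrist','top','scene'):
    im=camera(n);cv2.imwrite(f"pics/i_{n}.png",im[:,:,::-1])
a=cv2.imread('pics/i_scene.png')[150:270,140:300];b=cv2.imread('pics/i_wrist.png')
cv2.imwrite('pics/i_m.png',np.hstack([cv2.resize(a,(400,300),interpolation=2),cv2.resize(b,(400,300),interpolation=3)]))
E
```

```text
time: 11.08
position: [0.502, -0.0291, 0.2477]
tool_rot: [-3.079, 0.625, -0.002]
ft_force: [0.3, 0.6, -0.2]
grip_width: -0.0001
11.075 [ 0.50200176 -0.02908142  0.2476545 ] [ 0.3068346   0.63545121 -0.20861302]
```

View pics/i_m.png

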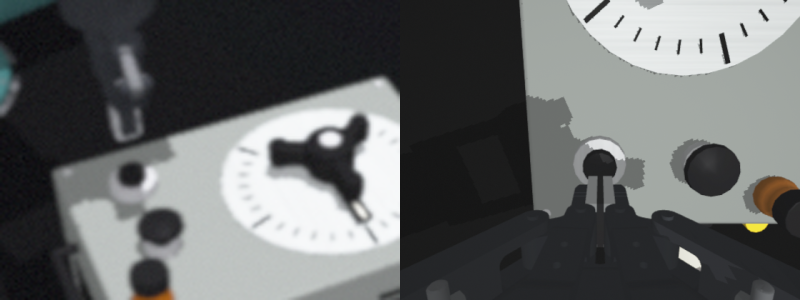

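```bash
python3 - <<'E'
from h import *
o=get_obs()
im=cv2.imread('pics/i_wrist.png')[170:270,220:340];cv2.imwrite('pics/i_c.png',cv2.resize(im,None,fx=6,fy=6,interpolation=0))
for z in(.172,.18,.186):
    for q in((.5018,-.0280),(.5009,-.0298)):
        print(z,q,(proj('wrist',[*q,z],o)-[220,170])*6, 368*.013*6/(o['position'][2]+.117-z))
E
```

```text
0.172 (0.5018, -0.028) [354.11813709 339.99069766] 148.9008369402942
0.172 (0.5009, -0.0298) [352.74058418 360.74223105] 148.9008369402942
0.18 (0.5018, -0.028) [354.00781342 368.61603425] 155.34771683246763
0.18 (0.5009, -0.0298) [352.57611446 390.11174387] 155.34771683246763
0.186 (0.5018, -0.028) [353.91915749 391.61930979] 160.56152673839247
0.186 (0.5009, -0.0298) [352.44397094 413.70873754] 160.56152673839247
```

View pics/i_c.png

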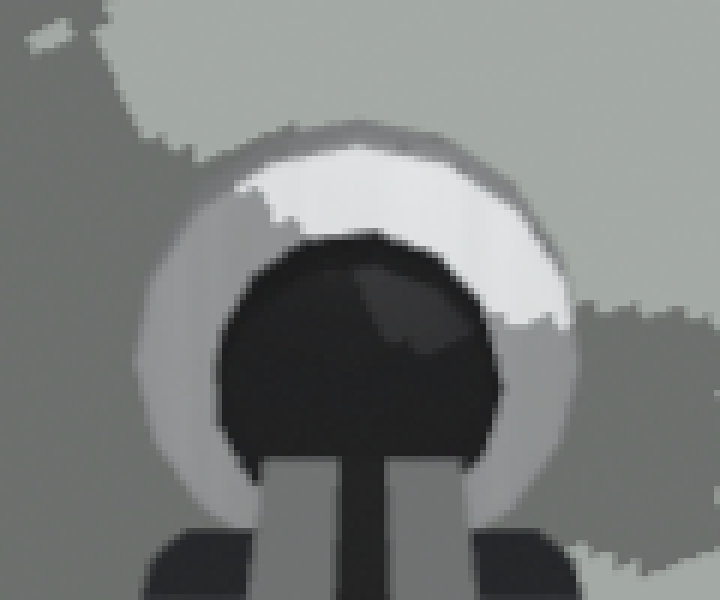

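```bash
python3 -m handwheel '0 0 0.02 0 0 0 0;0 0 0.032 0 0 0 0;0 0 0.034 0 0 0 0;0 0 0.034 0 0 0 0'; python3 -m handwheel '0 0 0.002 0 0 0 0;0 0 0.003 0 0 0 0;0 0 0.003 0 0 0 0';python3 -m handwheel '0 0 0.002 0 0 0 0;0 0 0.003 0 0 0 0;0 0 0.003 0 0 0 0'
```

```text
time: 11.72
position: [0.5015, -0.0293, 0.2122]
tool_rot: [3.079, -0.625, -0.0]
ft_force: [0.1, -0.3, 1.3]
grip_width: -0.0
time: 12.1
position: [0.5015, -0.0293, 0.2094]
tool_rot: [-3.079, 0.626, -0.0]
ft_force: [-0.5, -0.3, 0.0]
grip_width: 0.0002
time: 12.48
position: [0.5015, -0.0293, 0.2064]
tool_rot: [-3.079, 0.626, -0.0]
ft_force: [0.4, -0.3, 1.7]
grip_width: 0.0005
```

```bash
python3 -m handwheel '0 0 0.001 0 0 0 0;0 0 0.002 0 0 0 0;0 0 0.002 0 0 0 0';python3 -m handwheel '0 0 0.001 0 0 0 0;0 0 0.002 0 0 0 0;0 0 0.002 0 0 0 0';python3 -m handwheel '0 0 0.001 0 0 0 0;0 0 0.002 0 0 0 0;0 0 0.002 0 0 0 0'
```

```text
time: 12.85
position: [0.5015, -0.0293, 0.2043]
tool_rot: [3.079, -0.626, 0.0]
ft_force: [-0.1, -0.1, 3.2]
grip_width: 0.0001
time: 13.22
position: [0.5015, -0.0293, 0.2023]
tool_rot: [3.079, -0.626, 0.0]
ft_force: [0.0, -0.3, 3.8]
grip_width: 0.0002
time: 13.6
position: [0.5016, -0.0293, 0.2009]
tool_rot: [3.079, -0.625, 0.001]
ft_force: [-2.9, -0.8, 9.9]
grip_width: 0.0002
```

```bash
python3 -m handwheel '0 0 0.0007 0 0 0 0;0 0 0.0007 0 0 0 0;0 0 0.0007 0 0 0 0'
```

```text
time: 13.98
position: [0.5016, -0.0293, 0.2008]
tool_rot: [-3.079, 0.626, -0.002]
ft_force: [-3.8, -0.6, 15.9]
grip_width: 0.0001
```

```bash
python3 - <<'E'
from h import *
o=get_obs();print(o['time'],o['position'],o['ft_force'],o['wrist_torque'])
for n in('wrist','scene'):
    im=camera(n);cv2.imwrite(f"pics/j_{n}.png",im[:,:,::-1])
a=cv2.imread('pics/j_scene.png')[190:240,165:225];b=cv2.imread('pics/j_wrist.png')[190:290,220:340]
cv2.imwrite('pics/j_m.png',np.hstack([cv2.resize(a,(400,333),interpolation=2),cv2.resize(b,(400,333),interpolation=0)]))
E
```

```text
13.975 [ 0.50163312 -0.02933201  0.20083506] [-3.84087696 -0.55543408 15.93250975] [ 0.07822556  0.91873746 -0.03582345]
```

View pics/j_m.png

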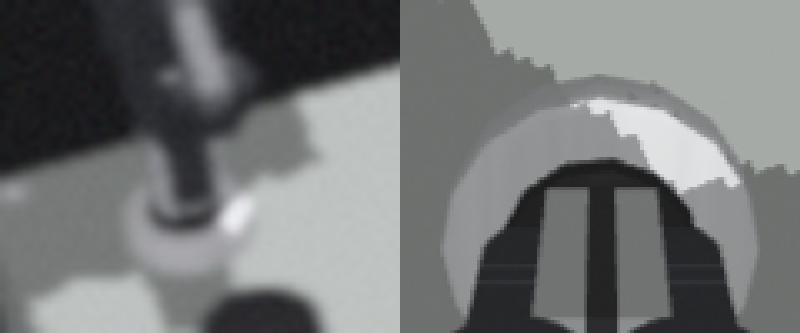

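```bash
python3 -m handwheel '0 0 -0.003 0 0 0 0;0 -0.002 -0.005 7 0 0 0;0 -0.004 -0.005 15 0 0 0;0 -0.004 -0.004 15 0 0 0;0 -0.004 -0.003 15 0 0 0;0 -0.004 -0.003 15 0 0 0';python3 -m handwheel '0 0.00026 0.00097 0 0 0 0;0 0.00026 0.00097 0 0 0 0'; python3 -m handwheel '0 0.0002 0.0007 0 0 0 0;0 0.0002 0.0007 0 0 0 0'
```

```text
time: 14.82
position: [0.5031, -0.0255, 0.2026]
tool_rot: [-2.829, 0.574, -0.075]
ft_force: [-1.1, -2.8, 4.7]
grip_width: 0.0003
time: 15.08
position: [0.5032, -0.0254, 0.2019]
tool_rot: [-2.827, 0.573, -0.076]
ft_force: [-1.8, -3.0, 7.2]
grip_width: 0.0
time: 15.32
position: [0.5033, -0.0254, 0.2018]
tool_rot: [-2.827, 0.573, -0.077]
ft_force: [-3.7, -3.1, 10.9]
grip_width: 0.0002
```

Pressed flat, the button hit a hard stop at 16 N. Pressed again with only the fingertip edge at its centre, it hit a hard stop at about 11 N. It is fully down, so I'll release it and inspect.

```bash
python3 -m handwheel '0 -0.0026 -0.0097 0 0 0 0;0 -0.013 -0.048 0 0 0 0;0 -0.026 -0.097 -8 0 0 0;0 -0.039 -0.145 -15 0 0 0;0 -0.041 -0.155 -15 0 0 0;0 -0.041 -0.155 -15 0 0 0'
python3 -m handwheel '0.04 -0.04 0 0 0 0 0;0.07 -0.09 0 0 0 0 0;0.093 -0.138 0 0 0 0 0;0.093 -0.138 0 0 0 0 0;0.093 -0.138 0 0 0 0 0;0.093 -0.138 0 0 0 0 0'
python3 look.py k
python3 - <<'E'
import cv2
im=cv2.imread('pics/k_wrist.png');cv2.imwrite('pics/k_c.png',cv2.resize(im[135:195,285:365],None,fx=9,fy=9,interpolation=0))
from station import camera
for n in('scene','top'):cv2.imwrite(f'pics/k_{n}.png',camera(n)[:,:,::-1])
E
```

```text
time: 16.08
position: [0.503, -0.0257, 0.3609]
tool_rot: [-3.078, 0.624, 0.0]
ft_force: [-0.2, -0.5, -1.1]
grip_width: 0.0001
time: 16.82
position: [0.6416, 0.0637, 0.3612]
tool_rot: [-3.078, 0.627, -0.0]
ft_force: [0.4, 0.1, 0.3]
grip_width: -0.0
16.825 [0.64161161 0.06374259 0.36124889] [-3.07821501e+00  6.27126261e-01 -1.44971205e-04] [0.37572589 0.09113469 0.27860223]
[([332.1, 156.4], 0.59)] [([344.7, 161.3], 0.88)]
```

View pics/k_c.png

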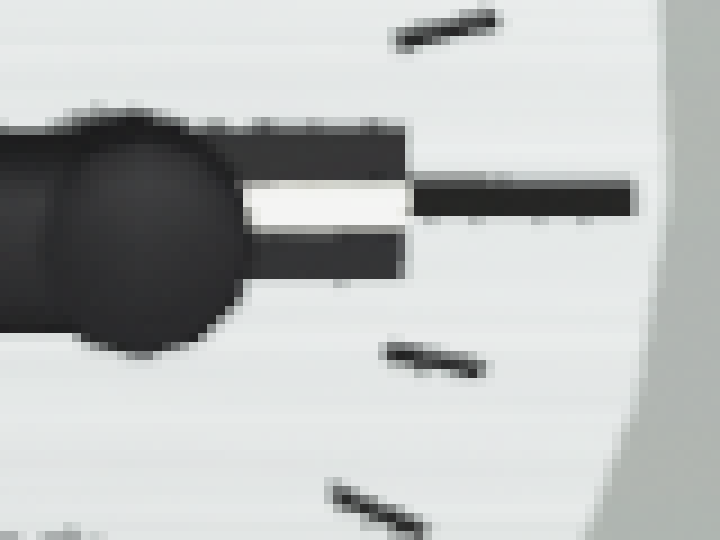

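View pics/k_scene.png

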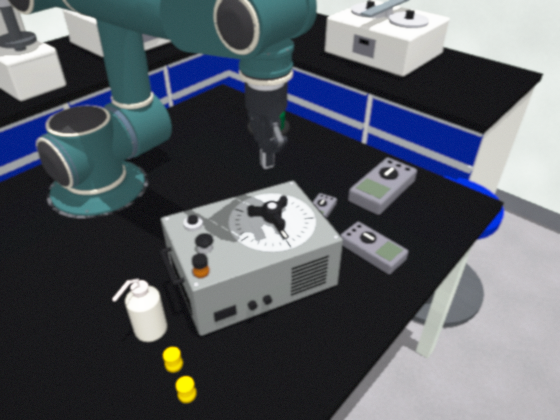

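View pics/k_wrist.png

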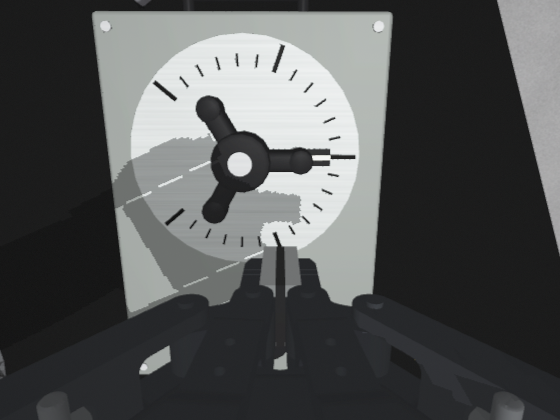

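The crop shows the white line (y≈208) meeting the target line (y≈198), the same 10 px parallax offset as before the press. In the scene view the output button is up again, and the jar, bottle, multimeters and stop are where they were. The robot touches nothing.

```bash
python3 -c "
from station import *
print(job_done())"
```

```text
the job is handed in; nothing more can be done
None
```

The dial is set to the middle long line and the output button has been pressed fully down and released. I handed the job in at about 17 s of the 48 s allowed.

- **Dial:** I pushed the pointer arm clockwise about 87° with the closed fingertips, at about 5 N at most in the readings. A first look showed it 2.3° short, so I gave it one small extra push. The wrist camera then showed it within about 0.3° of the line. The line-direction estimate differed by about 0.5° the other way. The last picture, after the button press, showed the dial unmoved.
- **Output button:** It went down about 6 mm to a hard stop at 16 N. The fingertip's corners might have been resting on the housing ring. I therefore let it up part-way, without knowingly losing contact, and pressed again with only the tilted fingertip edge near its centre. It reached a hard stop again at about 11 N. After I lifted off, it looked raised again in the scene picture.
- **Other things:** The stop button was not touched. The jar, bottle and multimeter look unchanged in the last scene picture, and the robot was clear with about zero force reading.
- **Disagreement:** The first rough two-camera fix of the pointer put it 76° from the target. The wrist view and counting the scale divisions gave about 87°, which is what I used and which later views confirmed.

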